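# Tap the clamp wedge home on a ceramic pellet

### The arm

A 7-joint arm with a two-finger parallel gripper is mounted at the origin on the work surface. World frame = base frame: x ahead of the robot, y to its left, z up, the work surface at z = 0. Lengths are in m, angles in degrees, forces in N, time in s.
With the tool pointing down it reaches from about 0.35 to 0.9 m from the base axis. Payload 19.9 kg.
Tool frame: the origin (TCP) lies midway between the tips of the shut fingers; the grasp point (between the pads) lies 19 mm behind it; x points along the fingers, z is the direction in which the jaws open and shut, and the axes are right-handed (so a half turn about x gives the same grasp; the last joint's range is limited). The gripper opens to 94 mm and grips with 3 to 60 N. Pads are 16 mm wide; open, the fingers measure 119 mm over their backs; the gripper's body (75 mm by 177 mm) begins 78 mm behind the grasp point.
Start: joints at [-79.441, 23.915, -0.59, 92.452, 0.269, 63.638, -3.037], TCP at [0.14, 0.609, 0.205] pointing down, gripper open.
Joint ranges: [-161.28, 161.28], [-22.2, 115.67], [-73.04, 71.86], [3.21, 147.25], [-68.34, 248.33], [10.77, 114.83], [-161.83, 161.83]. Speed limits (degrees/s): [108.29, 108.29, 136.94, 136.94, 172.46, 172.46, 172.46].

### API

Orientations are given as a 3x3 rotation matrix whose columns are the frame's x, y, z axes.
In Python, from station import sense, grab_frame, calibration, finish_job gives the robot as it stands.
- The arm moves only by the tool jog_arm, never from a script. Its argument "moves" is a list of rows, each an object of numbers: "x", "y", "z": the shift along the world's x, y, z in m; "twist": the turn about the world's z in rad. In form: [{"x": .., "y": .., "z": .., "twist": ..}, ...]. A call has 1 to 5 rows; each row is the pose to reach, as a shift and turn from the pose commanded when the call began; what a row does not reach only later rows make up. A row lasts 1/10 s, in which the tool goes at most 50 mm and 8.59 degrees, less where a joint would pass 70% of its speed; a pose out of reach is approached as far as the arm can. A call with a gripper value outside its range is refused whole. "claw" is the opening in per cent of the stroke, from 0 (shut) to 100 (fully open), set as the call begins (left out, the last holds). The fingers move at their own pace and stop on an object; "grip_force" is the grip in N (left out, the last holds). Time passes only in rows, so rows that repeat a pose let the fingers close. It gives the time, the measured TCP pose, the force and the opening at its end, in the units of the state.
- sense(): the state, without advancing time (a new reading comes with each control period).
- grab_frame(name): name is "scene" or "top"; returns (picture, depth): 420x560x3 uint8, red, green, blue; 420x560 float32, m along the optical axis (not along the pixel's ray), 0 where there is no reading.
- calibration(name): a dict with "camera_matrix" (3x3 intrinsics, pixels), "camera_from_world" (4x4, takes a point from world to camera coordinates). Camera axes: x right, y down, z forward; pixel columns grow to the right and rows downward; lengths in m; the calibration is good to about 2 mm. A picture is of the moment at which its call begins. calibration takes no time and is no camera call.
- finish_job(): hands the job in, once; it reports no verdict.
The state is a dict: "clock": time; "joint_positions": joint angles; "qd": joint speeds; "joint_efforts": joint torques, N m; "tool_pos": TCP position; "eef_rot": TCP orientation; "contact_force": force on the tool from outside, world axes, zero at the start; "torque": the same for the moment, N m; "finger_gap": finger opening in m.
Only numpy, scipy, OpenCV 4.12 (cv2) and the standard library are available. Lean on these libraries where they do the work, as an engineer would, in place of code of your own. Each camera call takes 0.05 s, during which the arm holds its last target.

### The job

Clamp the white ceramic pellet that is standing in the bench clamp: take the red wedge from its stand, set it toe-down in the clamp's slot and let go of it there without forcing it, then drive it in with the upright tamper, using light separate taps and lifting the tamper clear in between, until another tap no longer moves it. Never hit or press so hard that the pellet could crack. Finally stand the tamper upright on its round black pad again, and leave the pellet and everything else on the bench alone.

Things in the scene. Friction and masses are not known exactly. Their poses are not given: they have to be found in the camera images.
- wedge_head (a point): Centre of the head of the loose red wedge, where it is gripped: a block 23 mm (its x) x 24 mm (its y), 26 mm tall. The wedge is upright (z up), 100 mm tall; its toe is 87 mm below this point, the top face 13 mm above it.
- wedge_top (a point): Centre of the flat top face of the red wedge (23 x 24 mm), where it is tapped; axes as the wedge's.
- wedge_toe (a point): Centre of the underside of the wedge's toe (8 mm thick in x, 24 mm wide in y), 100 mm below the top face.
- wedge: The red wedge as a whole, about 60 g; origin at the centre of the toe's underside. Below the head both x faces taper evenly, 1:10 each, down to the toe. It is symmetric: a half turn makes no difference.
- stand: Blue block, 70 x 80 mm, 40 mm high, fixed to the bench; at the start the wedge stands in a pocket 32 mm deep in its middle. Origin under its centre.
- slot_mouth (a point): Centre of the mouth of the clamp's slot, 85 mm above the bench, axes as the clamp's. Open at the top; 28 mm long in y; in x it is 12 mm wide at the mouth with the jaw open and narrows downwards by 1:10 on each side, like the wedge. The wedge first sits snug with its toe about 20 mm below the mouth. There is free space below the toe throughout.
- clamp: The clamp, base 160 x 80 mm, fixed to the bench; origin under its centre at bench height. Along its x in order: fixed aluminium cheek, slot (centre 30 mm before the origin, at x = -30 mm), brass jaw, pellet, steel backstop. Aluminium walls stand 14 to 22 mm either side of the slot's centre in y, up to the mouth's height.
- jaw: The brass jaw, 26 mm wide; a light spring holds it open. Origin: the clamp's, plus how far it has closed along x (0 to 12 mm). It closes 1 mm for each 5 mm the wedge sinks, which takes 2 to 8 N. The wedge stops when jaw, pellet and backstop meet, 20 to 44 mm below snug, different each time. Taps of 12 to 25 N at the end grip well, and all stays jammed.
- pellet: The white ceramic pellet, a disc 30 mm across and 10 mm thick, on edge in the clamp, its axis along the clamp's x, loose between jaw and backstop with 4 to 8 mm of play in all, shared at random before and behind it. Origin under its centre, 30 mm above the bench. Brittle: it cracks if the jaw squeezes it with over 50 N or the tamper hits the wedge with over 60 N.
- tamper_grip (a point): Grip point on the axis of the tamper, 80 mm above its striking face. The tamper stands upright, 120 mm tall, about 160 g: a round wooden handle 22 mm across over a white head 38 mm across and 30 mm high with a soft black rubber face that gives 1 to 3 mm under a tap.
- tamper_face (a point): Centre of the flat striking face at the lower end of the tamper. Force builds up fast once the wedge has stopped: tap slowly (about 20 mm/s) with a force stop of 6 to 17 N.
- tamper: The tamper as a whole; origin at the centre of its striking face.
- pad_top (a point): Centre of the top of the tamper's round black rubber pad, 90 mm across, 4 mm thick, fixed to the bench.
- spare_pellet: Bystander to be left alone: the spare white ceramic pellet lying on the bench, 30 mm across, 10 mm high. Origin at the centre of its underside.
- beaker: Bystander to be left alone: a glass beaker, 70 mm across, 90 mm high. Origin at the centre of its underside.
- reagent: Bystander to be left alone: an amber bottle, 60 mm across, 130 mm high. Origin at the centre of its underside.
- jar: Bystander to be left alone: a white jar with a blue lid, 52 mm across, 60 mm high. Origin at the centre of its underside.
- carton: Bystander to be left alone: a blue carton 55 x 200 x 55 mm. Origin at the centre of its underside.
- spatula: Bystander to be left alone: a spatula 170 mm long, lying. Origin at the centre of its underside (lying, along its x).
- dish: Bystander to be left alone: a shallow glass dish 90 mm across. Origin at the centre of its underside.
Mind the look-alikes: they are no part of the job. There is more than one size of the tamper; the job needs the smallest.

How it is judged (in metres and radians):
On the way, in this order (a step that is already met when the one before it is completed fails the run):
1. the wedge has been set toe-down in the slot and let go, not yet driven in (pellet not yet gripped) (horizontal distance between each of wedge_toe, wedge_head and slot_mouth below 0.01 m and z of wedge_toe in the frame of slot_mouth below -0.01 m and angle between wedge_top's own z axis and vertical below 0.15 rad and angle between the y axis of wedge_top and the y axis of slot_mouth, either way round below 0.15 rad and contact force between the fingers and wedge below 0.1 N and contact force between jaw and pellet below 0.5 N and linear speed of wedge below 0.02 m/s), for 0.2 s.
2. the tamper has tapped the wedge (over 4 N) (contact force between tamper and wedge above 4 N).
3. the tamper has been lifted clear of the wedge (over 5 mm) (distance between tamper_face and wedge_top above 0.005 m and contact force between tamper and wedge below 0.05 N), for 0.04 s.
4. the tamper has tapped the wedge again (over 4 N) (contact force between tamper and wedge above 4 N).
At the end, for the whole second after the job is handed in: The wedge stands upright in the slot (toe and head within 10 mm of the slot centre, toe at least 10 mm below the mouth), jammed so that the jaw squeezes the pellet with more than 8 N; the tamper stands upright on its pad, its axis within 26 mm of the pad's centre; all at rest and released (horizontal distance between each of wedge_toe, wedge_head and slot_mouth below 0.01 m and z of wedge_toe in the frame of slot_mouth below -0.01 m and angle between wedge_top's own z axis and vertical below 0.15 rad and angle between the y axis of wedge_top and the y axis of slot_mouth, either way round below 0.15 rad and contact force between jaw and pellet above 8 N and linear speed of wedge below 0.01 m/s and horizontal distance between tamper_face and pad_top below 0.026 m and z of tamper_face in the frame of pad_top below 0.004 m and angle between tamper_face's own z axis and vertical below 0.08 rad and linear speed of tamper below 0.02 m/s); the robot touches nothing.
It fails at once if the tamper hits the wedge with over 60 N (contact force between tamper and wedge above 60 N).
It fails at once if the pellet is squeezed with over 50 N (contact force between jaw and pellet above 50 N).
It fails at once if the robot or the tamper touches the pellet (contact force between any of the arm, the fingers, tamper and pellet above 0.5 N).
It fails at once if a bystander is moved by more than 20 mm (distance of any of spare_pellet, beaker, reagent, jar, carton, spatula, dish from where it was at the start of the episode above 0.02 m).
It also fails if it takes over 72 s, if anything falls off the work surface, if the arm or the gripper's body presses on something with over 40 N, if the wrist force passes 120 N, or if a joint passes its speed limit or range.

## Working session

There is one attempt and no reset: what is moved stays moved. The work goes in short steps, Python scripts to look and compute and a tool call to move; the robot and the scene stay as the last step left them, time stands still between calls to the robot, and variables do not carry over. Pictures are saved under pics/ and viewed, and the job is handed in when it is done.

Besides the shell and the picture viewer there is one more tool, called after "Request:" by a JSON object that holds its "fn" and its "kwargs". jog_arm: Moves the arm, as the interface text tells. Its arguments: {"type":"object","properties":{"moves":{"type":"array"},"claw":{"type":"number"},"grip_force":{"type":"number"}},"required":["moves"]}

```bash
mkdir -p pics; ls; cat > h.py <<'E'
import numpy as np, cv2
from station import sense, grab_frame, calibration
def save(n,tag):
    im,d=grab_frame(n); np.savez(f'pics/{tag}.npz',im=im,d=d)
    cv2.imwrite(f'pics/{tag}.png',im[:,:,::-1]); return im,d
def load(tag):
    z=np.load(f'pics/{tag}.npz'); return z['im'],z['d']
def crop(tag,u0,v0,u1,v1,s,out):
    im,_=load(tag); c=cv2.resize(im[v0:v1,u0:u1],None,fx=s,fy=s,interpolation=cv2.INTER_CUBIC)
    cv2.imwrite(f'pics/{out}.png',c[:,:,::-1])
def cloud(n,d):
    c=calibration(n);K=np.array(c['camera_matrix']);T=np.linalg.inv(np.array(c['camera_from_world']))
    v,u=np.mgrid[:d.shape[0],:d.shape[1]]
    P=np.stack([(u-K[0,2])/K[0,0]*d,(v-K[1,2])/K[1,1]*d,d],-1)
    W=P@T[:3,:3].T+T[:3,3]; W[d==0]=np.nan; return W
def ray(n,u,v,z):
    c=calibration(n);K=np.array(c['camera_matrix']);T=np.linalg.inv(np.array(c['camera_from_world']))
    r=T[:3,:3]@np.array([(u-K[0,2])/K[0,0],(v-K[1,2])/K[1,1],1]);o=T[:3,3]
    return o+r*(z-o[2])/r[2]
E
python3 - <<'E'
from h import *
s=sense();print(s)
for n in('scene','top'):
    save(n,n+'0');c=calibration(n);T=np.linalg.inv(np.array(c['camera_from_world']));print(c['camera_matrix'],T.round(3))
E
```

```text
pics
{'clock': 0.0, 'joint_positions': array([-79.4420285 ,  23.94982511,  -0.589221  ,  92.48314687,
         0.26738279,  63.63780566,  -3.03748043]), 'qd': array([ 0.13486885,  0.01603895, -0.01248066, -0.01325661, -0.09723328,
        0.11066174,  0.01711276]), 'joint_efforts': array([ 1.07513919e-03, -8.51270127e+01,  6.39172476e-01, -4.25984967e+01,
       -4.89228358e-02,  1.88885402e-02,  1.42368754e-04]), 'tool_pos': array([0.13984445, 0.60878606, 0.20482335]), 'eef_rot': array([[-2.03989248e-04, -9.74613162e-01,  2.23895385e-01],
       [-1.19406262e-03,  2.23895467e-01,  9.74612433e-01],
       [-9.99999266e-01, -6.85346530e-05, -1.20942142e-03]]), 'contact_force': array([-0.42503696, -0.47749749, -0.70596463]), 'torque': array([ 0.02694265, -0.01993858, -0.04104792]), 'finger_gap': 0.09386130394367831}
[[530.04401895   0.         282.6747392 ]
 [  0.         530.04401895 207.87418973]
 [  0.           0.           1.        ]] [[-0.392  0.735 -0.553  1.271]
 [ 0.92   0.316 -0.232  0.267]
 [ 0.004 -0.6   -0.8    1.059]
 [ 0.     0.     0.     1.   ]]
[[459.42902087   0.         279.7373216 ]
 [  0.         459.42902087 208.64317976]
 [  0.           0.           1.        ]] [[ 0.021 -0.996  0.087  0.504]
 [-1.    -0.02   0.015 -0.038]
 [-0.013 -0.087 -0.996  1.418]
 [ 0.     0.     0.     1.   ]]
```

View pics/scene0.png

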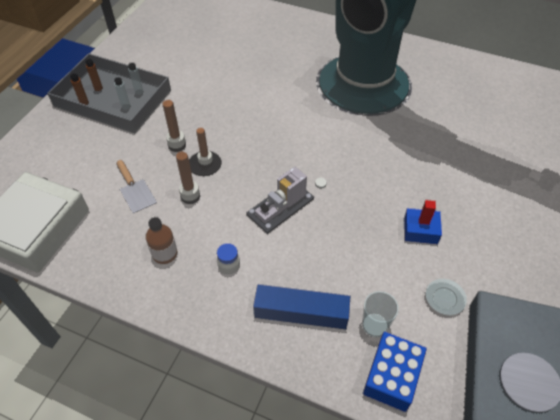

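View pics/top0.png

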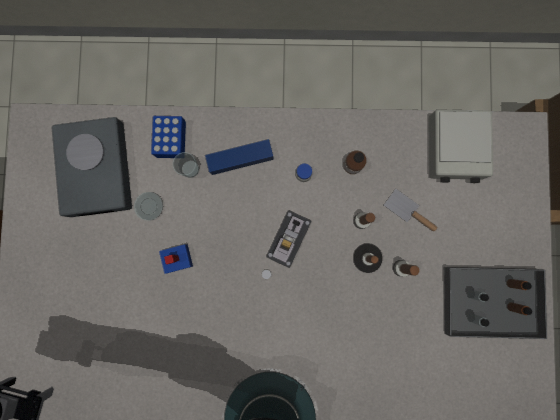

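The top view shows the stand with the red wedge at about (174,258), the clamp at (289,238), and the smallest tamper on its pad at (369,258). Two larger tampers stand at (364,219) and (405,269). I'll enlarge these areas.

```bash
python3 - <<'E'
from h import *
crop('top0',150,232,202,284,10,'a1');crop('top0',256,200,326,276,8,'a2');crop('top0',340,200,425,285,7,'a3')
crop('scene0',240,160,330,235,8,'a4')
E
```

```text
(no output)
```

View pics/a1.png

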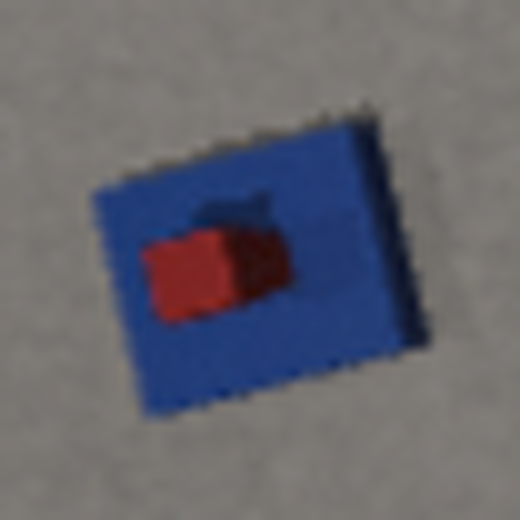

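View pics/a2.png

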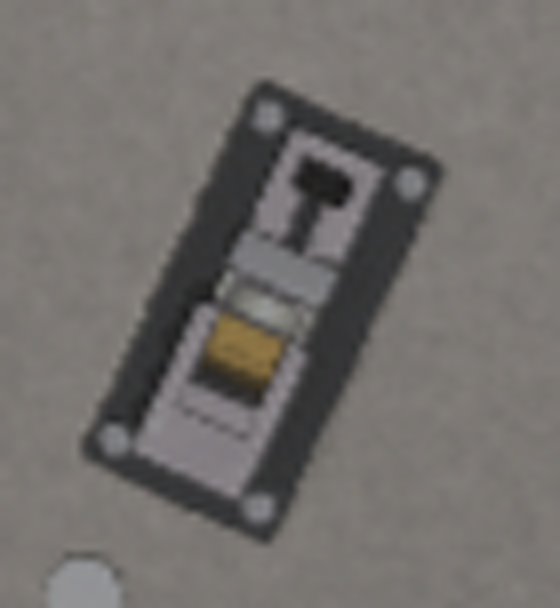

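View pics/a3.png

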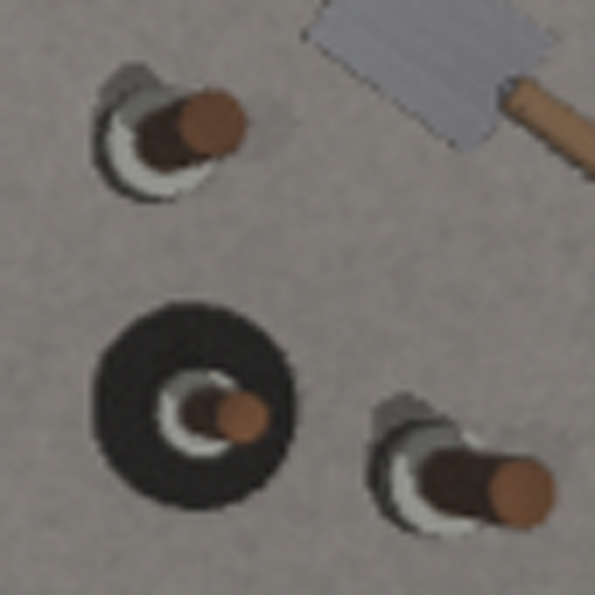

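View pics/a4.png

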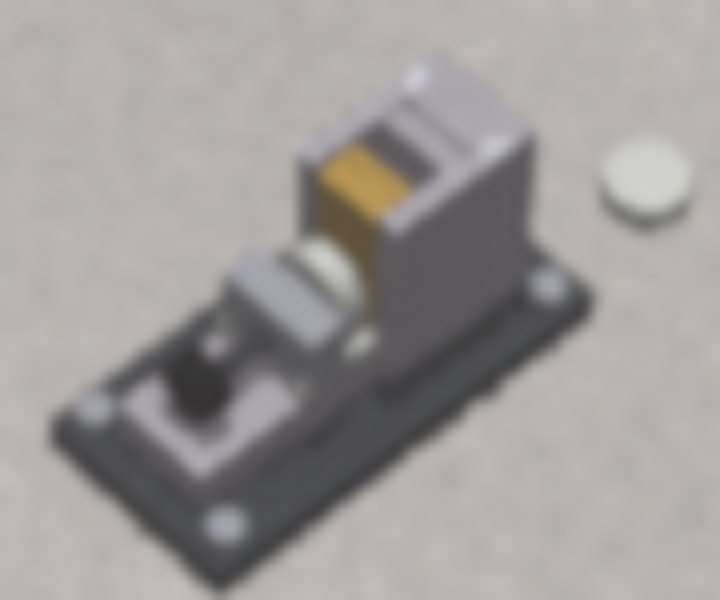

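```bash
cat > m.py <<'E'
from h import *
def rect(P):
    r=cv2.minAreaRect((P[:,:2]*1000).astype(np.float32)); return [np.round(x,1) for x in r]
for n in('top','scene'):
    im,d=load(n+'0');W=cloud(n,d);z=W[...,2];I=im.astype(int)
    print(n)
    def near(x,y,r):return (abs(W[...,0]-x)<r)&(abs(W[...,1]-y)<r)
    # stand/wedge
    red=(I[...,0]>90)&(I[...,1]<70)&(I[...,2]<70)&(z>.03)&(z<.2)
    c=np.median(W[red],0);print('red',red.sum(),c.round(4),z[red].max())
    t=W[red&(z>.102)];print(' redtop',len(t),t.mean(0).round(4),rect(t))
    s=W[near(c[0],c[1],.08)&(z>.033)&(z<.046)&(I[...,2]>I[...,0]+30)];print(' stand',len(s),s.mean(0).round(4),rect(s))
    k=near(.45,-.06,.11)&(z>.078)&(z<.095);t=W[k];print(' clampTop',len(t),t.mean(0).round(4),rect(t))
    if n=='top':
        print('base',rect(W[near(.45,-.06,.1)&(z>.006)]))
E
python3 m.py; python3 - <<'E'
from h import *
def p(u,v,z):return ray('top',u,v,z).round(4)
print('clamp ctr?',p(289,238,.01))
for a in[(188,378),(264,408),(278,380),(202,350)]: pass
o=lambda a,u0,v0,s:( (a[0]+.5)/s-.5+u0,(a[1]+.5)/s-.5+v0)
for a in[(186,383),(202,364),(277,389),(262,407),(232,385)]:print('slot',a,p(*o(a,256,200,8),.085))
for a in[(264,80),(442,160),(268,543),(84,450)]:print('basecorner',a,p(*o(a,256,200,8),.01))
for n,a,z in[('T top',(243,417),.124),('Thead',(199,413),.034),('pad',(195,406),.004)]:print(n,p(*o(a,340,200,7),z))
for a,z in[((190,277),.108),((147,245),.108),((222,230),.108),((240,303),.108),((165,325),.108)]:print('wedge',p(*o(a,150,232,10),z))
for a in[(95,195),(350,122),(398,345),(148,418)]:print('stand',p(*o(a,150,232,10),.04))
E
```

```text
top
red 110 [0.4653 0.285  0.1121] 0.16023257647361566
 redtop 110 [0.4777 0.0007 0.1277] [array([528.1, -47.9]), array([707.2, 156.2]), np.float64(88.9)]
 stand 495 [0.4686 0.2916 0.0401] [array([468.2, 295. ]), array([70. , 81.1]), np.float64(16.3)]
 clampTop 276 [ 0.5006 -0.0292  0.0846] [array([501.3, -29.8]), array([43.8, 59.3]), np.float64(66.3)]
base [array([450. , -59.7]), array([199.3, 192.3]), np.float64(1.0)]
scene
red 121 [0.4781 0.2873 0.106 ] 0.14833131014586376
 redtop 84 [0.4985 0.2402 0.1076] [array([498.3, -25.7]), array([349.5, 625.7]), np.float64(23.6)]
 stand 693 [0.4764 0.2915 0.0392] [array([468.4, 291.8]), array([76.6, 81.8]), np.float64(15.4)]
 clampTop 356 [ 0.5041 -0.0324  0.0834] [array([503.8, -32.7]), array([46. , 61.9]), np.float64(66.3)]
clamp ctr? [ 0.5372 -0.0476  0.01  ]
slot (186, 383) [ 0.5076 -0.0182  0.085 ]
slot (202, 364) [ 0.5146 -0.0238  0.085 ]
slot (277, 389) [ 0.5061 -0.0511  0.085 ]
slot (262, 407) [ 0.4995 -0.0458  0.085 ]
slot (232, 385) [ 0.5072 -0.0348  0.085 ]
basecorner (264, 80) [ 0.6245 -0.0446  0.01  ]
basecorner (442, 160) [ 0.5951 -0.1134  0.01  ]
basecorner (268, 543) [ 0.4478 -0.0496  0.01  ]
basecorner (84, 450) [0.4815 0.0213 0.01  ]
T top [ 0.4806 -0.2862  0.124 ]
Thead [ 0.4803 -0.2847  0.034 ]
pad [ 0.4827 -0.2883  0.004 ]
wedge [0.4674 0.2943 0.108 ]
wedge [0.4762 0.307  0.108 ]
wedge [0.4809 0.2858 0.108 ]
wedge [0.4604 0.2798 0.108 ]
wedge [0.4537 0.3009 0.108 ]
stand [0.4893 0.3412 0.04  ]
stand [0.5127 0.2654 0.04  ]
stand [0.4467 0.2484 0.04  ]
stand [0.4234 0.3224 0.04  ]
```

```bash
python3 - <<'E'
from h import *
crop('scene0',395,190,450,250,10,'b1');crop('scene0',155,90,235,210,6,'b2');crop('scene0',272,165,312,205,16,'b3')
for n in('top','scene'):
    im,d=load(n+'0');W=cloud(n,d);z=W[...,2]
    for nm,(x,y) in dict(T=(.4806,-.285)).items():
        for zc,hh in[(.02,.01),(.034,.004),(.124,.004)]:
            m=(np.hypot(W[...,0]-x,W[...,1]-y)<.045)&(abs(z-zc)<hh)
            P=W[m]; print(n,nm,zc,len(P),P.mean(0).round(4),P.min(0).round(4),P.max(0).round(4))
    m=(abs(W[...,0]-.48)<.2)&(abs(W[...,1]+.3)<.16)&(z>.12)
    k,l,st,ce=cv2.connectedComponentsWithStats(m.astype(np.uint8))
    for i in range(1,k):
        P=W[l==i]
        if len(P)>4: print(n,ce[i].round(),len(P),np.median(P,0).round(3),P.max(0).round(3))
E
```

```text
top T 0.02 38 [ 0.4834 -0.2802  0.0196] [ 0.4509 -0.3161  0.0103] [ 0.5032 -0.2616  0.0299]
top T 0.034 44 [ 0.4794 -0.2803  0.0341] [ 0.4641 -0.2994  0.03  ] [ 0.4998 -0.2667  0.0379]
top T 0.124 41 [ 0.4814 -0.2853  0.1237] [ 0.4727 -0.2943  0.1206] [ 0.4894 -0.2748  0.1277]
top [369. 217.] 98 [ 0.596 -0.265  0.153] [ 0.61  -0.253  0.16 ]
top [374. 259.] 42 [ 0.481 -0.285  0.123] [ 0.489 -0.275  0.129]
top [412. 269.] 108 [ 0.455 -0.384  0.153] [ 0.468 -0.374  0.16 ]
scene T 0.02 75 [ 0.4938 -0.2798  0.0202] [ 0.4736 -0.3026  0.0104] [ 0.5038 -0.2687  0.03  ]
scene T 0.034 85 [ 0.4873 -0.2851  0.0333] [ 0.4649 -0.3066  0.03  ] [ 0.5011 -0.2682  0.0377]
scene T 0.124 45 [ 0.484  -0.288   0.1234] [ 0.4721 -0.2991  0.1201] [ 0.4937 -0.2776  0.1269]
scene [168. 107.] 173 [ 0.463 -0.386  0.146] [ 0.472 -0.376  0.158]
scene [200. 130.] 45 [ 0.484 -0.287  0.124] [ 0.494 -0.278  0.127]
scene [182. 160.] 200 [ 0.604 -0.266  0.148] [ 0.613 -0.255  0.158]
```

View pics/b1.png

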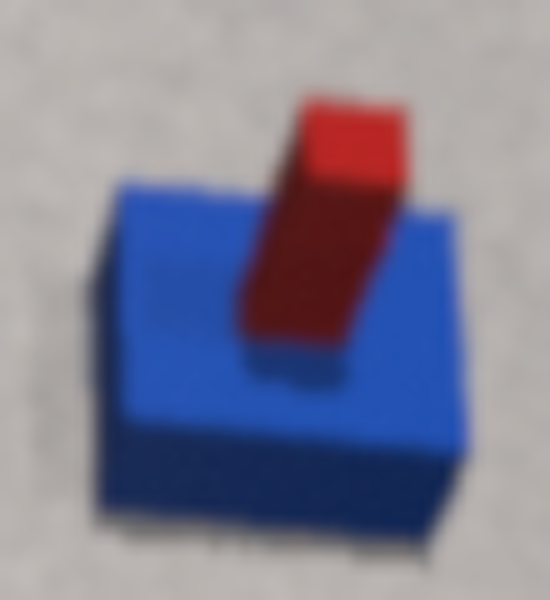

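View pics/b2.png

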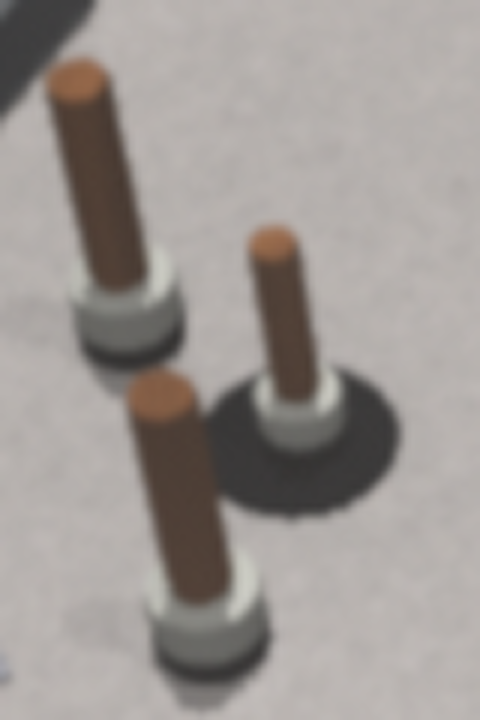

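View pics/b3.png

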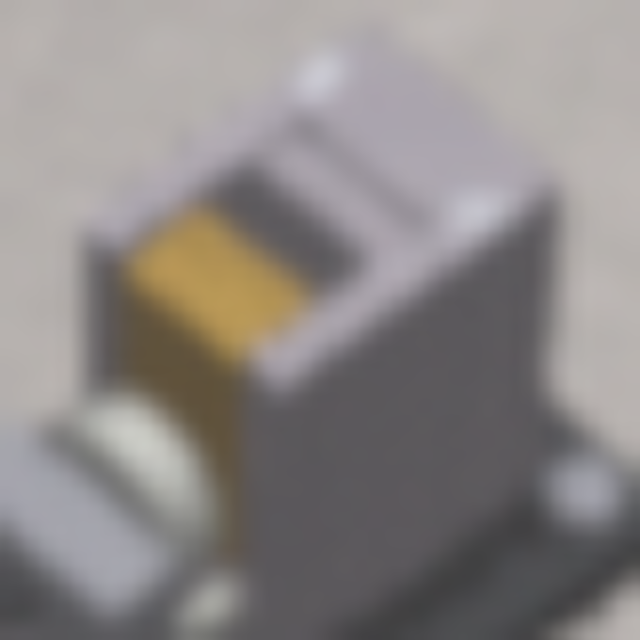

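```bash
python3 - <<'E'
from h import *
o=lambda a,u0,v0,s:( (a[0]+.5)/s-.5+u0,(a[1]+.5)/s-.5+v0)
A=[ray('scene',*o(a,272,165,16),.085) for a in[(253,158),(368,250),(313,298),(203,203)]]
print(np.round(A,4),np.mean(A,0))
A=[ray('scene',*o(a,272,165,16),.085) for a in[(85,228),(275,390),(560,190),(360,20)]]
print('block',np.round(A,4),np.mean(A,0))
A=[ray('top',*o(a,256,200,8),.085) for a in[(195,303),(305,350),(245,500),(132,450)]]
print('block top',np.round(A,4),np.mean(A,0))
A=[ray('scene',*o(a,395,190,10),.108) for a in[(303,98),(408,108),(405,187),(302,180)]]
print('wedge',np.round(A,4),np.mean(A,0))
A=[ray('scene',*o(a,395,190,10),.04) for a in[(122,185),(455,213),(465,452),(125,418)]]
print('stand',np.round(A,4),np.mean(A,0))
print('Ttop',ray('scene',*o((273,245),155,90,6),.124),'pad',ray('scene',*o((302,440),155,90,6),.004))
E
```

```text
[[ 0.5003 -0.0451  0.085 ]
 [ 0.5102 -0.0224  0.085 ]
 [ 0.522  -0.0263  0.085 ]
 [ 0.5115 -0.0486  0.085 ]] [ 0.51100013 -0.03559928  0.085     ]
block [[ 5.230e-01 -6.290e-02  8.500e-02]
 [ 5.405e-01 -2.470e-02  8.500e-02]
 [ 4.879e-01 -3.000e-04  8.500e-02]
 [ 4.684e-01 -4.080e-02  8.500e-02]] [ 0.50493309 -0.03219458  0.085     ]
block top [[ 0.5365 -0.0208  0.085 ]
 [ 0.5204 -0.061   0.085 ]
 [ 0.466  -0.0404  0.085 ]
 [ 0.4831  0.0008  0.085 ]] [ 0.50151632 -0.03034622  0.085     ]
wedge [[0.4634 0.2781 0.108 ]
 [0.4568 0.3008 0.108 ]
 [0.4792 0.3054 0.108 ]
 [0.4864 0.2836 0.108 ]] [0.47147137 0.29197861 0.108     ]
stand [[0.449  0.2454 0.04  ]
 [0.4256 0.321  0.04  ]
 [0.4929 0.3389 0.04  ]
 [0.5148 0.2639 0.04  ]] [0.47056601 0.29227972 0.04      ]
Ttop [ 0.485009   -0.28618544  0.124     ] pad [ 0.48596093 -0.28748652  0.004     ]
```

Request:
{"fn": "jog_arm", "kwargs": {"moves": [{"x": 0.02, "y": -0.02, "z": 0, "twist": -0.08}, {"x": 0.05, "y": -0.05, "z": 0, "twist": -0.2}, {"x": 0.08, "y": -0.08, "z": 0, "twist": -0.32}, {"x": 0.11, "y": -0.11, "z": 0, "twist": -0.44}, {"x": 0.14, "y": -0.14, "z": 0, "twist": -0.56}], "claw": 100, "grip_force": 20}}

```text
clock: 0.6
tool_pos: [0.2808, 0.4676, 0.2053]
eef_rot: [[-0.0, -0.703, 0.711], [-0.0, 0.711, 0.703], [-1.0, -0.0, -0.0]]
contact_force: [0.2, 0.0, -0.3]
finger_gap: 0.0938
```

Request:
{"fn": "jog_arm", "kwargs": {"moves": [{"x": 0.03, "y": -0.03, "z": 0, "twist": -0.1}, {"x": 0.06, "y": -0.06, "z": 0, "twist": -0.2}, {"x": 0.09, "y": -0.09, "z": 0, "twist": -0.3}, {"x": 0.12, "y": -0.12, "z": 0, "twist": -0.4}, {"x": 0.15, "y": -0.14, "z": 0, "twist": -0.506}]}}

```text
clock: 1.1
tool_pos: [0.431, 0.3269, 0.2055]
eef_rot: [[-0.0, -0.27, 0.963], [-0.0, 0.963, 0.27], [-1.0, -0.0, -0.0]]
contact_force: [-0.1, 0.8, -0.2]
finger_gap: 0.0941
```

Request:
{"fn": "jog_arm", "kwargs": {"moves": [{"x": 0.025, "y": -0.02, "z": 0, "twist": 0}, {"x": 0.039, "y": -0.036, "z": 0, "twist": 0}, {"x": 0.039, "y": -0.036, "z": 0, "twist": 0}, {"x": 0.039, "y": -0.036, "z": 0, "twist": 0}]}}

```text
clock: 1.5
tool_pos: [0.4687, 0.2931, 0.2052]
eef_rot: [[-0.001, -0.275, 0.961], [-0.0, 0.961, 0.275], [-1.0, -0.0, -0.001]]
contact_force: [0.4, -0.0, -0.2]
finger_gap: 0.0939
```

Request:
{"fn": "jog_arm", "kwargs": {"moves": [{"x": 0, "y": 0, "z": -0.03}, {"x": 0, "y": 0, "z": -0.065}, {"x": 0, "y": 0, "z": -0.1}, {"x": 0, "y": 0, "z": -0.124}, {"x": 0, "y": 0, "z": -0.129}]}}

```text
invalid input
```

Request:
{"fn": "jog_arm", "kwargs": {"moves": [{"z": 0}, {"z": 0}, {"z": 0}, {"z": 0}, {"z": 0}], "claw": 15, "grip_force": 20}}

```text
invalid input
```

```bash
python3 - <<'E'
from h import *
s=sense();print(s['tool_pos'],s['contact_force'],s['finger_gap'],s['clock'])
save('scene','scene1');crop('scene1',370,140,470,260,6,'c1')
E
```

```text
[0.46868974 0.29311198 0.20515837] [ 0.37042842 -0.04799034 -0.19259028] 0.0939202208919707 1.5
```

View pics/c1.png

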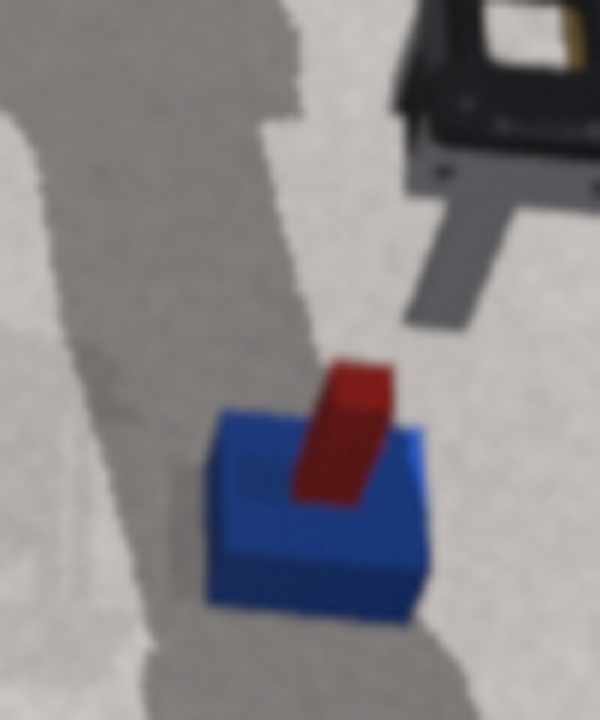

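The gripper is still above the wedge, because the rows need all four keys and those two calls were refused. I'll repeat them with every key given.

Request:
{"fn": "jog_arm", "kwargs": {"moves": [{"x": 0, "y": 0, "z": -0.03, "twist": 0}, {"x": 0, "y": 0, "z": -0.065, "twist": 0}, {"x": 0, "y": 0, "z": -0.1, "twist": 0}, {"x": 0, "y": 0, "z": -0.124, "twist": 0}, {"x": 0, "y": 0, "z": -0.129, "twist": 0}]}}

```text
clock: 2.05
tool_pos: [0.4669, 0.2933, 0.074]
eef_rot: [[-0.003, -0.277, 0.961], [-0.002, 0.961, 0.277], [-1.0, -0.001, -0.004]]
contact_force: [-0.1, 0.6, 0.1]
finger_gap: 0.0944
```

Request:
{"fn": "jog_arm", "kwargs": {"moves": [{"x": 0, "y": 0, "z": 0, "twist": 0}, {"x": 0, "y": 0, "z": 0, "twist": 0}, {"x": 0, "y": 0, "z": 0, "twist": 0}, {"x": 0, "y": 0, "z": 0, "twist": 0}, {"x": 0, "y": 0, "z": 0, "twist": 0}], "claw": 15, "grip_force": 20}}

```text
clock: 2.55
tool_pos: [0.4691, 0.2934, 0.077]
eef_rot: [[0.001, -0.275, 0.961], [0.001, 0.961, 0.275], [-1.0, 0.0, 0.001]]
contact_force: [0.3, -0.5, -0.6]
finger_gap: 0.0572
```

Request:
{"fn": "jog_arm", "kwargs": {"moves": [{"x": 0, "y": 0, "z": 0, "twist": 0}, {"x": 0, "y": 0, "z": 0, "twist": 0}, {"x": 0, "y": 0, "z": 0, "twist": 0}, {"x": 0, "y": 0, "z": 0, "twist": 0}, {"x": 0, "y": 0, "z": 0, "twist": 0}], "claw": 0, "grip_force": 25}}

```text
clock: 3.05
tool_pos: [0.4689, 0.2931, 0.0764]
eef_rot: [[-0.0, -0.275, 0.961], [-0.0, 0.961, 0.275], [-1.0, -0.0, -0.0]]
contact_force: [-0.2, -0.3, 0.1]
finger_gap: 0.0226
```

Request:
{"fn": "jog_arm", "kwargs": {"moves": [{"x": 0, "y": 0, "z": 0, "twist": 0}, {"x": 0, "y": 0, "z": 0, "twist": 0}, {"x": 0, "y": 0, "z": 0, "twist": 0}]}}

```text
clock: 3.35
tool_pos: [0.4689, 0.2931, 0.0764]
eef_rot: [[-0.0, -0.275, 0.961], [-0.0, 0.961, 0.275], [-1.0, -0.0, -0.0]]
contact_force: [0.6, 0.2, -0.4]
finger_gap: 0.0228
```

Request:
{"fn": "jog_arm", "kwargs": {"moves": [{"x": 0, "y": 0, "z": 0.015, "twist": 0}, {"x": 0, "y": 0, "z": 0.045, "twist": 0}, {"x": 0, "y": 0, "z": 0.08, "twist": 0}, {"x": 0, "y": 0, "z": 0.115, "twist": 0}, {"x": 0, "y": 0, "z": 0.14, "twist": 0}]}}

```text
clock: 3.85
tool_pos: [0.4693, 0.2931, 0.2199]
eef_rot: [[0.002, -0.275, 0.961], [0.001, 0.961, 0.275], [-1.0, 0.001, 0.002]]
contact_force: [0.1, 0.6, -1.6]
finger_gap: 0.0226
```

Request:
{"fn": "jog_arm", "kwargs": {"moves": [{"x": 0.002, "y": -0.02, "z": 0, "twist": -0.05}, {"x": 0.006, "y": -0.055, "z": 0, "twist": -0.14}, {"x": 0.012, "y": -0.09, "z": 0, "twist": -0.23}, {"x": 0.016, "y": -0.125, "z": 0, "twist": -0.32}, {"x": 0.02, "y": -0.16, "z": 0, "twist": -0.41}]}}

```text
clock: 4.35
tool_pos: [0.4885, 0.1309, 0.2166]
eef_rot: [[-0.0, 0.136, 0.991], [0.0, 0.991, -0.136], [-1.0, 0.0, -0.0]]
contact_force: [-0.2, 0.2, -1.4]
finger_gap: 0.0229
```

Request:
{"fn": "jog_arm", "kwargs": {"moves": [{"x": 0.004, "y": -0.035, "z": 0, "twist": -0.07}, {"x": 0.008, "y": -0.07, "z": 0, "twist": -0.14}, {"x": 0.012, "y": -0.105, "z": 0, "twist": -0.21}, {"x": 0.016, "y": -0.14, "z": 0, "twist": -0.27}, {"x": 0.02, "y": -0.16, "z": 0, "twist": -0.286}]}}

```text
clock: 4.85
tool_pos: [0.5082, -0.0303, 0.2168]
eef_rot: [[-0.0, 0.411, 0.912], [-0.0, 0.912, -0.411], [-1.0, -0.0, -0.0]]
contact_force: [-0.4, 0.6, -0.7]
finger_gap: 0.0225
```

Request:
{"fn": "jog_arm", "kwargs": {"moves": [{"x": 0, "y": -0.008, "z": 0, "twist": 0}, {"x": 0, "y": -0.008, "z": 0, "twist": 0}, {"x": 0, "y": -0.008, "z": 0, "twist": 0}]}}

```text
clock: 5.15
tool_pos: [0.5086, -0.034, 0.2164]
eef_rot: [[-0.0, 0.404, 0.915], [0.0, 0.915, -0.404], [-1.0, 0.0, -0.001]]
contact_force: [-0.3, 0.2, -0.4]
finger_gap: 0.023
```

```bash
python3 - <<'E'
from h import *
s=sense();print(s['tool_pos'],s['eef_rot'].round(4),s['contact_force'],s['finger_gap'],s['clock'])
save('scene','scene2');save('top','top2');crop('scene2',240,110,330,220,7,'d1');crop('top2',245,200,325,270,9,'d2')
E
```

```text
[ 0.50864644 -0.03397286  0.2163728 ] [[-4.000e-04  4.042e-01  9.147e-01]
 [ 4.000e-04  9.147e-01 -4.042e-01]
 [-1.000e+00  2.000e-04 -5.000e-04]] [-0.31239921  0.20798822 -0.42016119] 0.023040683337455656 5.15
```

View pics/d1.png

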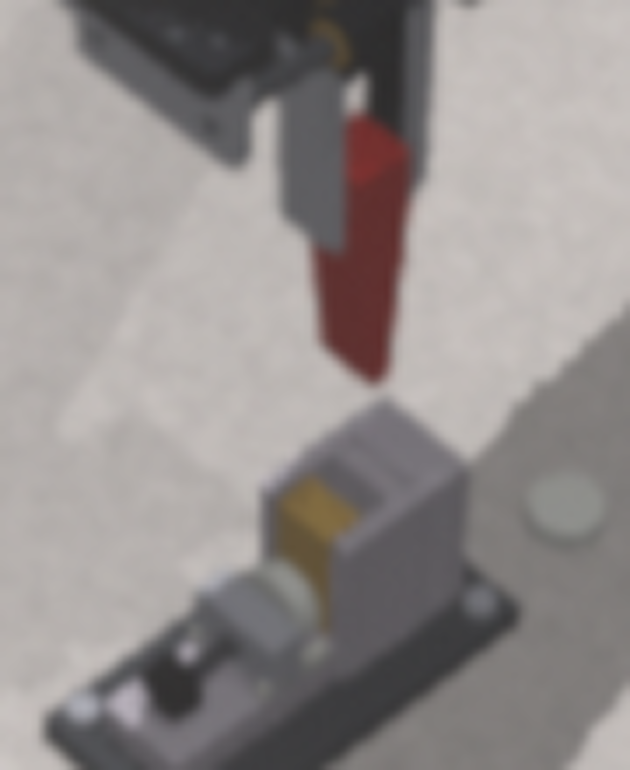

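View pics/d2.png

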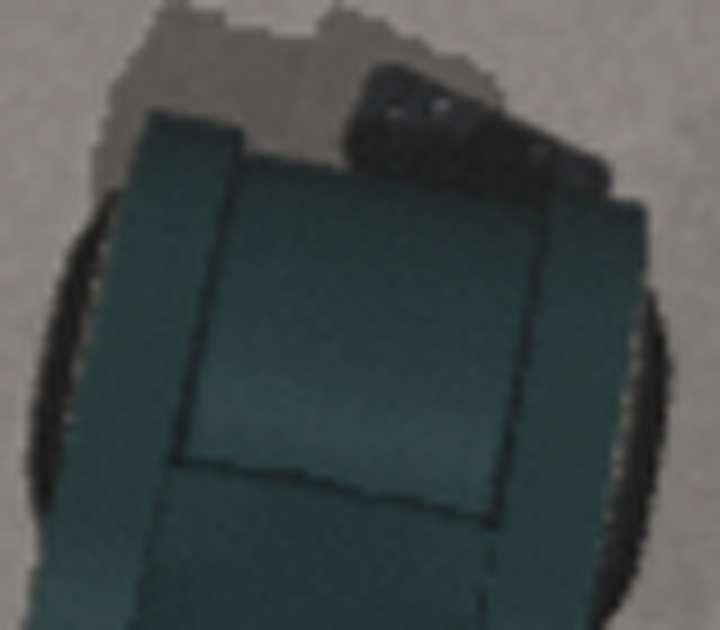

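Request:
{"fn": "jog_arm", "kwargs": {"moves": [{"x": 0, "y": 0, "z": -0.02, "twist": 0}, {"x": 0, "y": 0, "z": -0.04, "twist": 0}, {"x": 0, "y": 0, "z": -0.055, "twist": 0}, {"x": 0, "y": 0, "z": -0.055, "twist": 0}, {"x": 0, "y": 0, "z": -0.055, "twist": 0}]}}

```text
clock: 5.75
tool_pos: [0.509, -0.0344, 0.1618]
eef_rot: [[-0.0, 0.404, 0.915], [-0.0, 0.915, -0.404], [-1.0, -0.0, -0.0]]
contact_force: [0.6, -0.1, -0.4]
finger_gap: 0.0229
```

```bash
python3 - <<'E'
from h import *
s=sense();print(s['tool_pos'],s['contact_force'],s['clock'])
save('scene','scene3');crop('scene3',265,140,325,205,12,'e1')
E
```

```text
[ 0.50902245 -0.03440233  0.16182707] [ 0.56620453 -0.07711198 -0.39128694] 5.75
```

View pics/e1.png

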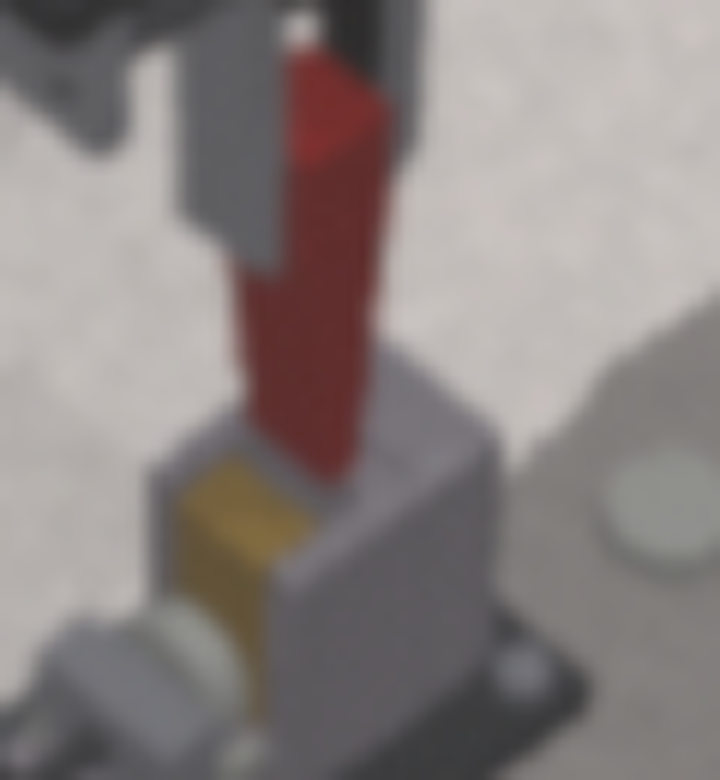

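```bash
python3 - <<'E'
from h import *
o=lambda a,u0,v0,s:( (a[0]+.5)/s-.5+u0,(a[1]+.5)/s-.5+v0)
a=np.radians(-23.9);X=np.array([np.cos(a),np.sin(a)]);Y=np.array([-X[1],X[0]])
c=np.array([.511,-.0356])
for p in[(253,437),(325,485),(350,472)]:
    w=ray('scene',*o(p,265,140,12),.0934)[:2]; print('toe rel',w.round(4),((w-c)@X*1e3).round(1),((w-c)@Y*1e3).round(1))
for p in[(270,165-120+0)]:pass
# slot corners in this picture
for p in[(185,498),(238,455),(320,520),(268,570),(340,495),(500,440),(275,590),(150,475),(385,345)]:
    w=ray('scene',*o(p,265,140,12),.085)[:2]; print('clamp rel',p,((w-c)@X*1e3).round(1),((w-c)@Y*1e3).round(1))
# project predicted toe corners for bias-corrected toe
cal=calibration('scene');K=np.array(cal['camera_matrix']);T=np.array(cal['camera_from_world'])
def pr(w):
    q=T@np.append(w,1);q=K@q[:3];return q[:2]/q[2]
for nm,base,z in[('toe',np.array([.509,-.0344]),.0934),('slot',c,.085)]:
    h=(4,12) if nm=='toe' else (6,14)
    for sx in(-1,1):
        for sy in(-1,1):
            u=pr(np.append(base+sx*h[0]/1e3*X+sy*h[1]/1e3*Y,z)); print(nm,sx,sy,((u-[265,140]+.5)*12).round())
E
```

```text
toe rel [ 0.5131 -0.0443] 5.4 -7.1
toe rel [ 0.5189 -0.0264] 3.5 11.6
toe rel [ 0.5138 -0.0232] -2.4 12.5
clamp rel (185, 498) 21.3 -9.9
clamp rel (238, 455) 5.9 -10.9
clamp rel (320, 520) 5.5 12.5
clamp rel (268, 570) 21.8 14.8
clamp rel (340, 495) -1.9 10.5
clamp rel (500, 440) -35.3 21.9
clamp rel (275, 590) 24.3 19.4
clamp rel (150, 475) 22.4 -19.0
clamp rel (385, 345) -35.8 -11.9
toe -1 -1 [281. 394.]
toe -1 1 [364. 462.]
toe 1 -1 [251. 415.]
toe 1 1 [335. 483.]
slot -1 -1 [271. 416.]
slot -1 1 [368. 495.]
slot 1 -1 [228. 447.]
slot 1 1 [324. 526.]
```

Request:
{"fn": "jog_arm", "kwargs": {"moves": [{"x": 0, "y": 0, "z": -0.004, "twist": 0}, {"x": 0, "y": 0, "z": -0.008, "twist": 0}, {"x": 0, "y": 0, "z": -0.012, "twist": 0}, {"x": 0, "y": 0, "z": -0.012, "twist": 0}]}}

```text
clock: 6.2
tool_pos: [0.5086, -0.0349, 0.1489]
eef_rot: [[-0.001, 0.405, 0.914], [-0.0, 0.914, -0.405], [-1.0, -0.0, -0.001]]
contact_force: [-0.8, 0.5, -0.7]
finger_gap: 0.0227
```

Request:
{"fn": "jog_arm", "kwargs": {"moves": [{"x": 0, "y": 0, "z": -0.003, "twist": 0}, {"x": 0, "y": 0, "z": -0.006, "twist": 0}, {"x": 0, "y": 0, "z": -0.006, "twist": 0}]}}

```text
clock: 6.5
tool_pos: [0.5087, -0.0349, 0.143]
eef_rot: [[-0.001, 0.405, 0.914], [-0.0, 0.914, -0.405], [-1.0, -0.0, -0.001]]
contact_force: [-0.3, 0.5, -0.7]
finger_gap: 0.0228
```

Request:
{"fn": "jog_arm", "kwargs": {"moves": [{"x": 0, "y": 0, "z": -0.002, "twist": 0}, {"x": 0, "y": 0, "z": -0.004, "twist": 0}, {"x": 0, "y": 0, "z": -0.004, "twist": 0}]}}

```text
clock: 6.8
tool_pos: [0.5087, -0.0348, 0.1391]
eef_rot: [[-0.001, 0.405, 0.914], [-0.0, 0.914, -0.405], [-1.0, -0.0, -0.001]]
contact_force: [-2.0, 0.2, -1.4]
finger_gap: 0.0225
```

Request:
{"fn": "jog_arm", "kwargs": {"moves": [{"x": 0, "y": 0, "z": -0.002, "twist": 0}, {"x": 0, "y": 0, "z": -0.002, "twist": 0}]}}

```text
clock: 7.0
tool_pos: [0.5086, -0.0348, 0.1371]
eef_rot: [[-0.001, 0.405, 0.914], [0.0, 0.914, -0.405], [-1.0, -0.0, -0.001]]
contact_force: [-2.9, 2.3, -1.4]
finger_gap: 0.023
```

Request:
{"fn": "jog_arm", "kwargs": {"moves": [{"x": -0.0007, "y": 0.0003, "z": 0, "twist": 0}, {"x": -0.0007, "y": 0.0003, "z": 0, "twist": 0}]}}

```text
clock: 7.2
tool_pos: [0.5084, -0.0347, 0.1376]
eef_rot: [[0.001, 0.405, 0.914], [-0.0, 0.914, -0.405], [-1.0, 0.0, 0.001]]
contact_force: [-0.1, 0.2, 0.0]
finger_gap: 0.023
```

Request:
{"fn": "jog_arm", "kwargs": {"moves": [{"x": 0, "y": 0, "z": -0.001, "twist": 0}, {"x": 0, "y": 0, "z": -0.001, "twist": 0}]}}

```text
clock: 7.4
tool_pos: [0.5084, -0.0346, 0.1364]
eef_rot: [[0.0, 0.405, 0.914], [-0.0, 0.914, -0.405], [-1.0, 0.0, 0.0]]
contact_force: [0.1, -0.4, -1.0]
finger_gap: 0.023
```

Request:
{"fn": "jog_arm", "kwargs": {"moves": [{"x": 0, "y": 0, "z": -0.0015, "twist": 0}, {"x": 0, "y": 0, "z": -0.0015, "twist": 0}]}}

```text
clock: 7.6
tool_pos: [0.5082, -0.0346, 0.1348]
eef_rot: [[-0.0, 0.405, 0.914], [-0.0, 0.914, -0.405], [-1.0, -0.0, -0.0]]
contact_force: [0.3, 0.6, -0.9]
finger_gap: 0.0229
```

Request:
{"fn": "jog_arm", "kwargs": {"moves": [{"x": 0, "y": 0, "z": 0, "twist": 0}, {"x": 0, "y": 0, "z": 0, "twist": 0}, {"x": 0, "y": 0, "z": 0, "twist": 0}, {"x": 0, "y": 0, "z": 0, "twist": 0}, {"x": 0, "y": 0, "z": 0, "twist": 0}], "claw": 60}}

```text
clock: 8.1
tool_pos: [0.5083, -0.0346, 0.135]
eef_rot: [[0.0, 0.405, 0.914], [-0.0, 0.914, -0.405], [-1.0, 0.0, 0.0]]
contact_force: [0.7, 0.4, -0.7]
finger_gap: 0.0558
```

Request:
{"fn": "jog_arm", "kwargs": {"moves": [{"x": 0, "y": 0, "z": 0.01, "twist": 0}, {"x": 0, "y": 0, "z": 0.03, "twist": 0}, {"x": 0, "y": 0, "z": 0.06, "twist": 0}, {"x": 0, "y": 0, "z": 0.09, "twist": 0}, {"x": 0, "y": 0, "z": 0.12, "twist": 0}]}}

```text
clock: 8.6
tool_pos: [0.5081, -0.0349, 0.2569]
eef_rot: [[0.0, 0.405, 0.914], [-0.0, 0.914, -0.405], [-1.0, 0.0, 0.0]]
contact_force: [-0.2, -0.7, -0.4]
finger_gap: 0.0564
```

```bash
python3 - <<'E'
from h import *
s=sense();print(s['tool_pos'],s['contact_force'],s['clock'])
save('scene','scene4');crop('scene4',265,120,325,210,8,'f1')
E
```

```text
[ 0.50805861 -0.03486465  0.25688197] [-0.21964117 -0.70045634 -0.37622954] 8.6
```

View pics/f1.png

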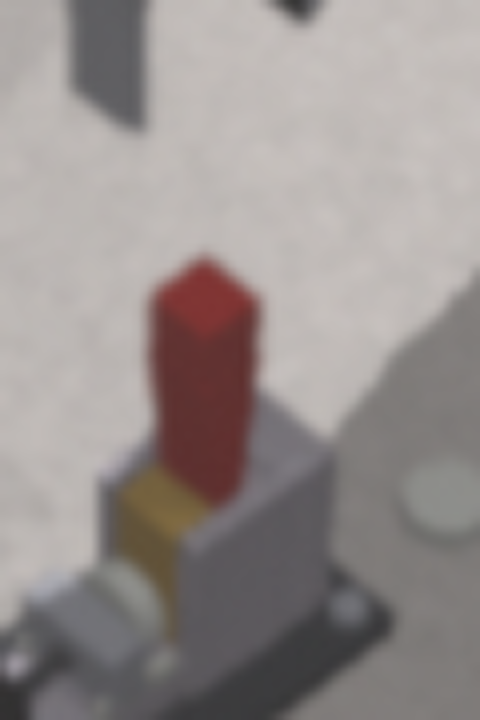

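Request:
{"fn": "jog_arm", "kwargs": {"moves": [{"x": -0.002, "y": -0.02, "z": 0, "twist": -0.05}, {"x": -0.006, "y": -0.055, "z": 0, "twist": -0.12}, {"x": -0.01, "y": -0.09, "z": 0, "twist": -0.19}, {"x": -0.014, "y": -0.125, "z": 0, "twist": -0.26}, {"x": -0.018, "y": -0.16, "z": 0, "twist": -0.33}], "claw": 70}}

```text
clock: 9.15
tool_pos: [0.4893, -0.1967, 0.255]
eef_rot: [[-0.0, 0.683, 0.731], [-0.0, 0.731, -0.683], [-1.0, -0.0, -0.0]]
contact_force: [-0.1, 0.7, -0.5]
finger_gap: 0.0659
```

Request:
{"fn": "jog_arm", "kwargs": {"moves": [{"x": -0.004, "y": -0.035, "z": 0, "twist": -0.05}, {"x": -0.006, "y": -0.07, "z": -0.01, "twist": -0.073}, {"x": -0.007, "y": -0.091, "z": -0.03, "twist": -0.073}, {"x": -0.007, "y": -0.092, "z": -0.04, "twist": -0.073}, {"x": -0.007, "y": -0.092, "z": -0.04, "twist": -0.073}]}}

```text
clock: 9.65
tool_pos: [0.482, -0.2869, 0.2137]
eef_rot: [[-0.003, 0.733, 0.681], [0.0, 0.681, -0.733], [-1.0, -0.002, -0.002]]
contact_force: [0.0, -0.3, -0.4]
finger_gap: 0.0658
```

```bash
python3 - <<'E'
from h import *
s=sense();print(s['tool_pos'],s['eef_rot'].round(3),s['finger_gap'],s['clock'])
save('scene','scene5');crop('scene5',150,40,260,190,4,'g1')
E
```

```text
[ 0.48200511 -0.28691033  0.21367804] [[-0.003  0.733  0.681]
 [ 0.     0.681 -0.733]
 [-1.    -0.002 -0.002]] 0.06577979888468548 9.65
```

View pics/g1.png

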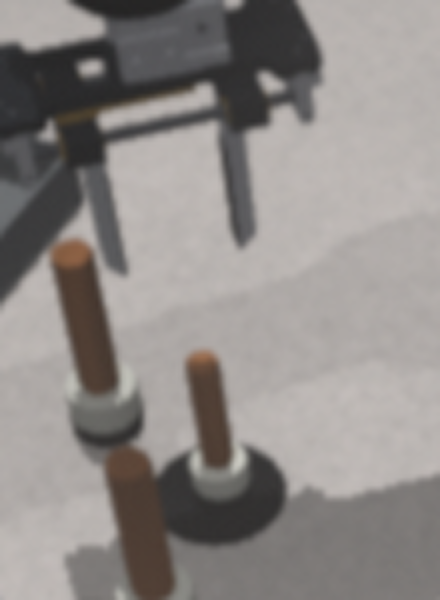

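Request:
{"fn": "jog_arm", "kwargs": {"moves": [{"x": 0.001, "y": 0, "z": -0.03, "twist": 0}, {"x": 0.001, "y": 0, "z": -0.065, "twist": 0}, {"x": 0.001, "y": 0, "z": -0.1, "twist": 0}, {"x": 0.001, "y": 0, "z": -0.13, "twist": 0}, {"x": 0.001, "y": 0, "z": -0.14, "twist": 0}]}}

```text
clock: 10.2
tool_pos: [0.4839, -0.2851, 0.0734]
eef_rot: [[-0.002, 0.73, 0.683], [0.001, 0.683, -0.73], [-1.0, -0.001, -0.002]]
contact_force: [-0.0, -0.3, 1.8]
finger_gap: 0.0657
```

Request:
{"fn": "jog_arm", "kwargs": {"moves": [{"x": 0, "y": 0, "z": -0.005, "twist": 0}, {"x": 0, "y": 0, "z": -0.01, "twist": 0}, {"x": 0, "y": 0, "z": -0.01, "twist": 0}]}}

```text
clock: 10.5
tool_pos: [0.4848, -0.2866, 0.0657]
eef_rot: [[0.001, 0.731, 0.682], [-0.0, 0.682, -0.731], [-1.0, 0.001, 0.001]]
contact_force: [0.8, -0.2, 0.8]
finger_gap: 0.066
```

```bash
python3 - <<'E'
from h import *
s=sense();print(s['tool_pos'],s['contact_force'],s['finger_gap'],s['clock'])
save('scene','scene6');crop('scene6',150,40,260,190,4,'g2')
E
```

```text
[ 0.4847565  -0.28661171  0.0656831 ] [ 0.77609435 -0.23534854  0.81478682] 0.06595095441868352 10.5
```

View pics/g2.png

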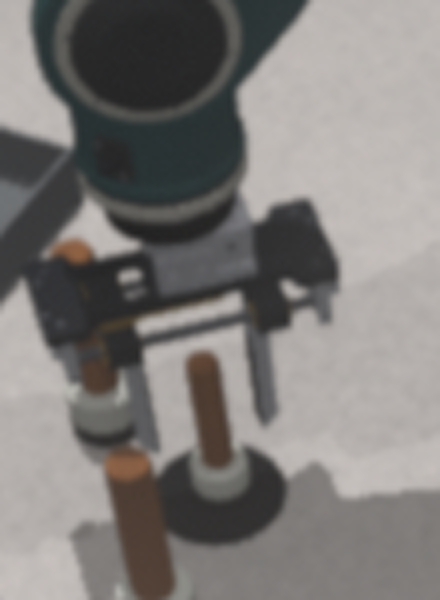

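Request:
{"fn": "jog_arm", "kwargs": {"moves": [{"x": -0.0015, "y": 0, "z": 0, "twist": 0}, {"x": -0.0015, "y": 0, "z": 0, "twist": 0}, {"x": -0.0015, "y": 0, "z": 0, "twist": 0}, {"x": -0.0015, "y": 0, "z": 0, "twist": 0}, {"x": -0.0015, "y": 0, "z": 0, "twist": 0}], "claw": 0, "grip_force": 40}}

```text
clock: 11.05
tool_pos: [0.4828, -0.2866, 0.065]
eef_rot: [[-0.0, 0.731, 0.682], [0.0, 0.682, -0.731], [-1.0, -0.0, -0.0]]
contact_force: [0.3, 0.2, -0.3]
finger_gap: 0.0289
```

Request:
{"fn": "jog_arm", "kwargs": {"moves": [{"x": 0, "y": 0, "z": 0, "twist": 0}, {"x": 0, "y": 0, "z": 0, "twist": 0}, {"x": 0, "y": 0, "z": 0, "twist": 0}]}}

```text
clock: 11.35
tool_pos: [0.4827, -0.2866, 0.0649]
eef_rot: [[-0.0, 0.731, 0.682], [0.0, 0.682, -0.731], [-1.0, -0.0, -0.0]]
contact_force: [-0.4, 1.2, 0.2]
finger_gap: 0.0216
```

Request:
{"fn": "jog_arm", "kwargs": {"moves": [{"x": 0, "y": 0, "z": 0.015, "twist": 0}, {"x": 0, "y": 0, "z": 0.05, "twist": 0}, {"x": 0, "y": 0, "z": 0.09, "twist": 0}, {"x": 0, "y": 0, "z": 0.13, "twist": 0}, {"x": 0, "y": 0, "z": 0.17, "twist": 0}]}}

```text
clock: 11.85
tool_pos: [0.4822, -0.2868, 0.2375]
eef_rot: [[0.0, 0.732, 0.682], [-0.0, 0.682, -0.732], [-1.0, -0.0, 0.0]]
contact_force: [0.5, -0.4, -2.6]
finger_gap: 0.0214
```

Request:
{"fn": "jog_arm", "kwargs": {"moves": [{"x": 0, "y": 0.01, "z": 0.02, "twist": 0}, {"x": 0.003, "y": 0.04, "z": 0.025, "twist": 0}, {"x": 0.006, "y": 0.08, "z": 0.025, "twist": 0}, {"x": 0.01, "y": 0.12, "z": 0.025, "twist": 0}, {"x": 0.015, "y": 0.16, "z": 0.025, "twist": 0}]}}

```text
clock: 12.35
tool_pos: [0.4973, -0.1254, 0.2609]
eef_rot: [[0.001, 0.732, 0.682], [0.0, 0.682, -0.732], [-1.0, 0.001, 0.0]]
contact_force: [0.5, -0.2, -1.8]
finger_gap: 0.0219
```

Request:
{"fn": "jog_arm", "kwargs": {"moves": [{"x": 0.004, "y": 0.035, "z": 0, "twist": 0}, {"x": 0.008, "y": 0.07, "z": 0, "twist": 0}, {"x": 0.01, "y": 0.09, "z": 0, "twist": 0}, {"x": 0.0105, "y": 0.092, "z": 0, "twist": 0}, {"x": 0.0105, "y": 0.092, "z": 0, "twist": 0}]}}

```text
clock: 12.85
tool_pos: [0.5081, -0.0348, 0.2605]
eef_rot: [[0.0, 0.731, 0.682], [0.0, 0.682, -0.731], [-1.0, 0.0, 0.0]]
contact_force: [0.2, -1.5, -2.2]
finger_gap: 0.0215
```

```bash
python3 - <<'E'
from h import *
s=sense();print(s['tool_pos'],s['contact_force'],s['finger_gap'],s['clock'])
save('scene','scene7');crop('scene7',240,60,340,210,4,'i1')
E
```

```text
[ 0.50811522 -0.03479346  0.26051656] [ 0.15913585 -1.46885819 -2.17059401] 0.021459467524804866 12.85
```

View pics/i1.png

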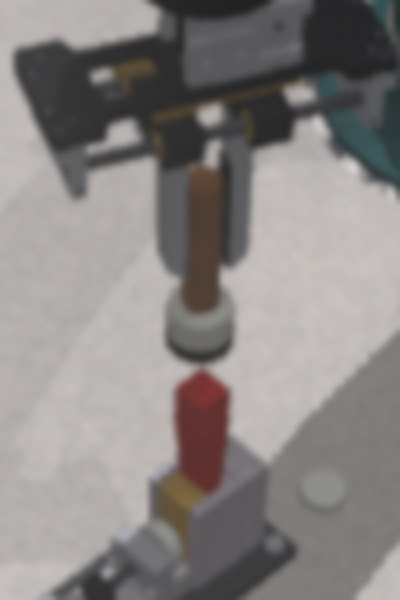

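Request:
{"fn": "jog_arm", "kwargs": {"moves": [{"x": 0, "y": 0, "z": -0.01, "twist": 0}, {"x": 0, "y": 0, "z": -0.02, "twist": 0}, {"x": 0, "y": 0, "z": -0.027, "twist": 0}, {"x": 0, "y": 0, "z": -0.028, "twist": 0}]}}

```text
clock: 13.3
tool_pos: [0.5076, -0.035, 0.2307]
eef_rot: [[-0.002, 0.732, 0.682], [-0.001, 0.682, -0.732], [-1.0, -0.002, -0.001]]
contact_force: [1.2, -0.8, -2.1]
finger_gap: 0.0215
```

Request:
{"fn": "jog_arm", "kwargs": {"moves": [{"x": 0, "y": 0, "z": -0.002, "twist": 0}, {"x": 0, "y": 0, "z": -0.004, "twist": 0}, {"x": 0, "y": 0, "z": -0.006, "twist": 0}]}}

```text
clock: 13.6
tool_pos: [0.5083, -0.0346, 0.226]
eef_rot: [[0.0, 0.731, 0.682], [0.0, 0.682, -0.731], [-1.0, 0.0, 0.0]]
contact_force: [0.1, 0.4, -2.7]
finger_gap: 0.0215
```

Request:
{"fn": "jog_arm", "kwargs": {"moves": [{"x": 0, "y": 0, "z": -0.002, "twist": 0}, {"x": 0, "y": 0, "z": -0.004, "twist": 0}]}}

```text
clock: 13.8
tool_pos: [0.5085, -0.0346, 0.2221]
eef_rot: [[0.001, 0.731, 0.682], [0.0, 0.682, -0.731], [-1.0, 0.001, 0.0]]
contact_force: [-0.0, -0.6, 1.2]
finger_gap: 0.0215
```

Request:
{"fn": "jog_arm", "kwargs": {"moves": [{"x": 0, "y": 0, "z": -0.002, "twist": 0}, {"x": 0, "y": 0, "z": -0.004, "twist": 0}]}}

```text
clock: 14.0
tool_pos: [0.5085, -0.0347, 0.218]
eef_rot: [[0.001, 0.731, 0.682], [-0.0, 0.682, -0.731], [-1.0, 0.001, 0.001]]
contact_force: [1.2, -1.1, 2.1]
finger_gap: 0.0214
```

Request:
{"fn": "jog_arm", "kwargs": {"moves": [{"x": 0, "y": 0, "z": -0.002, "twist": 0}, {"x": 0, "y": 0, "z": -0.004, "twist": 0}]}}

```text
clock: 14.2
tool_pos: [0.5085, -0.0347, 0.2139]
eef_rot: [[0.001, 0.731, 0.682], [-0.0, 0.682, -0.731], [-1.0, 0.0, 0.0]]
contact_force: [2.3, -1.1, 2.5]
finger_gap: 0.0213
```

Request:
{"fn": "jog_arm", "kwargs": {"moves": [{"x": 0, "y": 0, "z": 0.006, "twist": 0}, {"x": 0, "y": 0, "z": 0.012, "twist": 0}, {"x": 0, "y": 0, "z": 0.012, "twist": 0}]}}

```text
clock: 14.5
tool_pos: [0.5084, -0.0345, 0.2267]
eef_rot: [[0.001, 0.731, 0.682], [0.0, 0.682, -0.731], [-1.0, 0.001, 0.0]]
contact_force: [0.3, 1.2, -2.2]
finger_gap: 0.0214
```

Request:
{"fn": "jog_arm", "kwargs": {"moves": [{"x": 0, "y": 0, "z": -0.004, "twist": 0}, {"x": 0, "y": 0, "z": -0.008, "twist": 0}, {"x": 0, "y": 0, "z": -0.01, "twist": 0}, {"x": 0, "y": 0, "z": -0.012, "twist": 0}, {"x": 0, "y": 0, "z": -0.014, "twist": 0}]}}

```text
clock: 15.0
tool_pos: [0.5083, -0.0346, 0.2118]
eef_rot: [[-0.0, 0.731, 0.682], [-0.0, 0.682, -0.731], [-1.0, -0.0, -0.0]]
contact_force: [-0.4, 0.2, 1.7]
finger_gap: 0.0215
```

Request:
{"fn": "jog_arm", "kwargs": {"moves": [{"x": 0, "y": 0, "z": -0.002, "twist": 0}, {"x": 0, "y": 0, "z": -0.004, "twist": 0}]}}

```text
clock: 15.2
tool_pos: [0.5085, -0.0347, 0.208]
eef_rot: [[0.0, 0.731, 0.682], [-0.0, 0.682, -0.731], [-1.0, 0.0, 0.0]]
contact_force: [0.5, -0.3, 2.7]
finger_gap: 0.0211
```

Request:
{"fn": "jog_arm", "kwargs": {"moves": [{"x": 0, "y": 0, "z": -0.002, "twist": 0}, {"x": 0, "y": 0, "z": -0.004, "twist": 0}]}}

```text
clock: 15.4
tool_pos: [0.5086, -0.0347, 0.204]
eef_rot: [[0.001, 0.731, 0.682], [-0.0, 0.682, -0.731], [-1.0, 0.001, 0.001]]
contact_force: [2.0, -1.4, 3.7]
finger_gap: 0.0215
```

Request:
{"fn": "jog_arm", "kwargs": {"moves": [{"x": 0, "y": 0, "z": 0.006, "twist": 0}, {"x": 0, "y": 0, "z": 0.012, "twist": 0}, {"x": 0, "y": 0, "z": 0.012, "twist": 0}]}}

```text
clock: 15.7
tool_pos: [0.5085, -0.0346, 0.2168]
eef_rot: [[0.001, 0.731, 0.682], [0.0, 0.682, -0.731], [-1.0, 0.001, 0.0]]
contact_force: [-0.5, -0.3, -2.0]
finger_gap: 0.0217
```

Request:
{"fn": "jog_arm", "kwargs": {"moves": [{"x": 0, "y": 0, "z": -0.004, "twist": 0}, {"x": 0, "y": 0, "z": -0.008, "twist": 0}, {"x": 0, "y": 0, "z": -0.01, "twist": 0}, {"x": 0, "y": 0, "z": -0.012, "twist": 0}, {"x": 0, "y": 0, "z": -0.014, "twist": 0}]}}

```text
clock: 16.2
tool_pos: [0.5083, -0.0346, 0.2018]
eef_rot: [[-0.0, 0.731, 0.682], [0.0, 0.682, -0.731], [-1.0, -0.0, -0.0]]
contact_force: [-0.7, -0.0, 1.2]
finger_gap: 0.0216
```

Request:
{"fn": "jog_arm", "kwargs": {"moves": [{"x": 0, "y": 0, "z": -0.002, "twist": 0}]}}

```text
clock: 16.3
tool_pos: [0.5084, -0.0346, 0.1999]
eef_rot: [[0.0, 0.731, 0.682], [0.0, 0.682, -0.731], [-1.0, 0.0, 0.0]]
contact_force: [0.4, -0.3, 2.4]
finger_gap: 0.0219
```

Request:
{"fn": "jog_arm", "kwargs": {"moves": [{"x": 0, "y": 0, "z": -0.002, "twist": 0}]}}

```text
clock: 16.4
tool_pos: [0.5085, -0.0346, 0.198]
eef_rot: [[0.001, 0.731, 0.682], [-0.0, 0.682, -0.731], [-1.0, 0.0, 0.0]]
contact_force: [0.4, -0.6, 3.5]
finger_gap: 0.0215
```

Request:
{"fn": "jog_arm", "kwargs": {"moves": [{"x": 0, "y": 0, "z": -0.002, "twist": 0}]}}

```text
clock: 16.5
tool_pos: [0.5086, -0.0347, 0.196]
eef_rot: [[0.001, 0.731, 0.682], [-0.0, 0.682, -0.731], [-1.0, 0.001, 0.001]]
contact_force: [1.7, -1.3, 4.9]
finger_gap: 0.0215
```

Request:
{"fn": "jog_arm", "kwargs": {"moves": [{"x": 0, "y": 0, "z": -0.002, "twist": 0}]}}

```text
clock: 16.6
tool_pos: [0.5087, -0.0347, 0.1941]
eef_rot: [[0.001, 0.731, 0.682], [-0.0, 0.682, -0.731], [-1.0, 0.001, 0.001]]
contact_force: [2.9, -0.8, 4.2]
finger_gap: 0.0213
```

Request:
{"fn": "jog_arm", "kwargs": {"moves": [{"x": 0, "y": 0, "z": -0.002, "twist": 0}]}}

```text
clock: 16.7
tool_pos: [0.5092, -0.0348, 0.1928]
eef_rot: [[0.002, 0.731, 0.682], [0.0, 0.682, -0.731], [-1.0, 0.002, 0.001]]
contact_force: [-4.8, 2.1, 40.0]
finger_gap: 0.0214
```

Request:
{"fn": "jog_arm", "kwargs": {"moves": [{"x": 0, "y": 0, "z": 0.006, "twist": 0}, {"x": 0, "y": 0, "z": 0.012, "twist": 0}, {"x": 0, "y": 0, "z": 0.012, "twist": 0}]}}

```text
clock: 17.0
tool_pos: [0.5082, -0.0345, 0.2043]
eef_rot: [[0.0, 0.731, 0.682], [0.0, 0.682, -0.731], [-1.0, 0.0, -0.0]]
contact_force: [0.1, 0.6, -2.4]
finger_gap: 0.0216
```

The last 2 mm step hit the hard stop at about 42 N contact force. That is below the 60 N limit, but harder than I intended. One more gentle confirming tap will follow, in much finer steps.

Request:
{"fn": "jog_arm", "kwargs": {"moves": [{"x": 0, "y": 0, "z": -0.004, "twist": 0}, {"x": 0, "y": 0, "z": -0.006, "twist": 0}, {"x": 0, "y": 0, "z": -0.007, "twist": 0}, {"x": 0, "y": 0, "z": -0.007, "twist": 0}]}}

```text
clock: 17.4
tool_pos: [0.508, -0.0346, 0.1966]
eef_rot: [[-0.001, 0.731, 0.682], [-0.0, 0.682, -0.731], [-1.0, -0.001, -0.0]]
contact_force: [0.3, 0.1, -1.5]
finger_gap: 0.0215
```

Request:
{"fn": "jog_arm", "kwargs": {"moves": [{"x": 0, "y": 0, "z": -0.001, "twist": 0}]}}

```text
clock: 17.5
tool_pos: [0.5082, -0.0346, 0.1959]
eef_rot: [[-0.0, 0.731, 0.682], [-0.0, 0.682, -0.731], [-1.0, -0.0, -0.0]]
contact_force: [-0.1, -0.1, -1.6]
finger_gap: 0.0218
```

Request:
{"fn": "jog_arm", "kwargs": {"moves": [{"x": 0, "y": 0, "z": -0.0005, "twist": 0}, {"x": 0, "y": 0, "z": -0.0005, "twist": 0}]}}

```text
clock: 17.7
tool_pos: [0.5082, -0.0346, 0.1954]
eef_rot: [[-0.0, 0.731, 0.682], [-0.0, 0.682, -0.731], [-1.0, -0.0, -0.0]]
contact_force: [-0.1, 1.2, -2.4]
finger_gap: 0.0213
```

Request:
{"fn": "jog_arm", "kwargs": {"moves": [{"x": 0, "y": 0, "z": -0.0005, "twist": 0}, {"x": 0, "y": 0, "z": -0.0005, "twist": 0}]}}

```text
clock: 17.9
tool_pos: [0.5082, -0.0346, 0.1949]
eef_rot: [[-0.0, 0.731, 0.682], [0.0, 0.682, -0.731], [-1.0, 0.0, -0.0]]
contact_force: [0.1, -0.2, -1.6]
finger_gap: 0.0217
```

Request:
{"fn": "jog_arm", "kwargs": {"moves": [{"x": 0, "y": 0, "z": -0.0005, "twist": 0}, {"x": 0, "y": 0, "z": -0.0005, "twist": 0}]}}

```text
clock: 18.1
tool_pos: [0.5082, -0.0346, 0.1944]
eef_rot: [[-0.0, 0.731, 0.682], [0.0, 0.682, -0.731], [-1.0, -0.0, -0.0]]
contact_force: [0.1, -0.3, -2.0]
finger_gap: 0.0214
```

Request:
{"fn": "jog_arm", "kwargs": {"moves": [{"x": 0, "y": 0, "z": -0.0003, "twist": 0}, {"x": 0, "y": 0, "z": -0.0003, "twist": 0}]}}

```text
clock: 18.3
tool_pos: [0.5082, -0.0346, 0.1941]
eef_rot: [[-0.0, 0.731, 0.682], [0.0, 0.682, -0.731], [-1.0, -0.0, -0.0]]
contact_force: [-0.4, -1.1, -1.3]
finger_gap: 0.0216
```

Request:
{"fn": "jog_arm", "kwargs": {"moves": [{"x": 0, "y": 0, "z": -0.0005, "twist": 0}, {"x": 0, "y": 0, "z": -0.0005, "twist": 0}]}}

```text
clock: 18.5
tool_pos: [0.5082, -0.0346, 0.1936]
eef_rot: [[-0.0, 0.731, 0.682], [-0.0, 0.682, -0.731], [-1.0, -0.0, -0.0]]
contact_force: [-0.6, -0.5, -2.8]
finger_gap: 0.0213
```

Request:
{"fn": "jog_arm", "kwargs": {"moves": [{"x": 0, "y": 0, "z": -0.0005, "twist": 0}, {"x": 0, "y": 0, "z": -0.0005, "twist": 0}]}}

```text
clock: 18.7
tool_pos: [0.5082, -0.0346, 0.1931]
eef_rot: [[-0.0, 0.731, 0.682], [0.0, 0.682, -0.731], [-1.0, -0.0, -0.0]]
contact_force: [-0.5, 0.5, -2.2]
finger_gap: 0.0216
```

Request:
{"fn": "jog_arm", "kwargs": {"moves": [{"x": 0, "y": 0, "z": -0.0004, "twist": 0}, {"x": 0, "y": 0, "z": -0.0004, "twist": 0}]}}

```text
clock: 18.9
tool_pos: [0.5083, -0.0346, 0.1929]
eef_rot: [[0.0, 0.731, 0.682], [0.0, 0.682, -0.731], [-1.0, 0.0, -0.0]]
contact_force: [-2.0, -0.5, 4.1]
finger_gap: 0.0215
```

Request:
{"fn": "jog_arm", "kwargs": {"moves": [{"x": 0, "y": 0, "z": -0.0003, "twist": 0}, {"x": 0, "y": 0, "z": -0.0003, "twist": 0}]}}

```text
clock: 19.1
tool_pos: [0.5084, -0.0346, 0.1929]
eef_rot: [[0.0, 0.731, 0.682], [0.0, 0.682, -0.731], [-1.0, 0.0, -0.0]]
contact_force: [-4.4, 0.4, 10.2]
finger_gap: 0.0216
```

Request:
{"fn": "jog_arm", "kwargs": {"moves": [{"x": 0, "y": 0, "z": -0.0002, "twist": 0}, {"x": 0, "y": 0, "z": -0.0002, "twist": 0}]}}

```text
clock: 19.3
tool_pos: [0.5085, -0.0346, 0.1929]
eef_rot: [[0.0, 0.731, 0.682], [0.001, 0.682, -0.731], [-1.0, 0.001, -0.0]]
contact_force: [-5.2, 0.4, 13.1]
finger_gap: 0.0217
```

Request:
{"fn": "jog_arm", "kwargs": {"moves": [{"x": 0, "y": 0, "z": 0.005, "twist": 0}, {"x": 0, "y": 0, "z": 0.02, "twist": 0}, {"x": 0, "y": 0, "z": 0.04, "twist": 0}, {"x": 0, "y": 0, "z": 0.06, "twist": 0}, {"x": 0, "y": 0, "z": 0.06, "twist": 0}]}}

```text
clock: 19.8
tool_pos: [0.5093, -0.0347, 0.2543]
eef_rot: [[0.003, 0.731, 0.682], [0.001, 0.682, -0.731], [-1.0, 0.003, 0.002]]
contact_force: [-0.2, -0.4, -2.3]
finger_gap: 0.0215
```

```bash
python3 - <<'E'
from h import *
s=sense();print(s['tool_pos'],s['contact_force'],s['finger_gap'],s['clock'])
im,d=save('scene','scene8');crop('scene8',240,80,330,220,5,'k1')
W=cloud('scene',d);I=im.astype(int)
red=(I[...,0]>90)&(I[...,1]<70)&(I[...,2]<70)&(abs(W[...,0]-.51)<.05)&(abs(W[...,1]+.035)<.05)
z=W[red][:,2];print('red z',np.percentile(z,[50,80,90,95,98]).round(4))
im,d=load('scene7');W=cloud('scene',d);I=im.astype(int)
red=(I[...,0]>90)&(I[...,1]<70)&(I[...,2]<70)&(abs(W[...,0]-.51)<.05)&(abs(W[...,1]+.035)<.05)
z=W[red][:,2];print('before',np.percentile(z,[50,80,90,95,98]).round(4))
E
```

```text
[ 0.50926227 -0.03472151  0.25425204] [-0.22971708 -0.37110042 -2.27041012] 0.02146436889481922 19.8
red z [0.1174 0.1313 0.133  0.1355 0.3127]
before [0.1362 0.1617 0.1644 0.1659 0.2107]
```

View pics/k1.png

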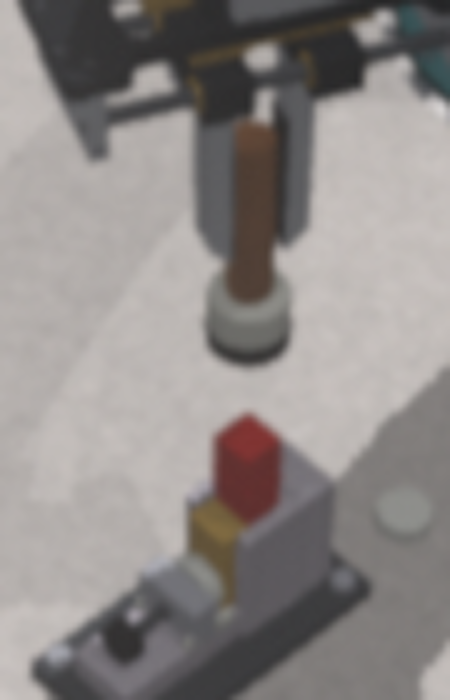

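Request:
{"fn": "jog_arm", "kwargs": {"moves": [{"x": -0.001, "y": -0.015, "z": 0.005, "twist": 0}, {"x": -0.004, "y": -0.05, "z": 0.005, "twist": 0}, {"x": -0.008, "y": -0.09, "z": 0.005, "twist": 0}, {"x": -0.012, "y": -0.13, "z": 0.005, "twist": 0}, {"x": -0.016, "y": -0.17, "z": 0.005, "twist": 0}]}}

```text
clock: 20.35
tool_pos: [0.4912, -0.2067, 0.2566]
eef_rot: [[-0.001, 0.731, 0.682], [0.0, 0.682, -0.731], [-1.0, -0.001, -0.001]]
contact_force: [0.6, 0.4, -2.6]
finger_gap: 0.0215
```

Request:
{"fn": "jog_arm", "kwargs": {"moves": [{"x": -0.004, "y": -0.035, "z": 0, "twist": 0}, {"x": -0.008, "y": -0.07, "z": 0, "twist": 0}, {"x": -0.0085, "y": -0.082, "z": 0, "twist": 0}, {"x": -0.0085, "y": -0.083, "z": 0, "twist": 0}, {"x": -0.0085, "y": -0.083, "z": 0, "twist": 0}]}}

```text
clock: 20.85
tool_pos: [0.4835, -0.2872, 0.2566]
eef_rot: [[-0.001, 0.731, 0.682], [0.0, 0.682, -0.731], [-1.0, -0.001, -0.001]]
contact_force: [0.3, -0.1, -1.1]
finger_gap: 0.0217
```

Request:
{"fn": "jog_arm", "kwargs": {"moves": [{"x": 0, "y": 0, "z": -0.03, "twist": 0}, {"x": 0, "y": 0, "z": -0.07, "twist": 0}, {"x": 0, "y": 0, "z": -0.11, "twist": 0}, {"x": 0, "y": 0, "z": -0.14, "twist": 0}, {"x": 0, "y": 0, "z": -0.16, "twist": 0}]}}

```text
clock: 21.35
tool_pos: [0.4834, -0.2854, 0.0949]
eef_rot: [[-0.002, 0.73, 0.684], [0.001, 0.684, -0.73], [-1.0, -0.001, -0.002]]
contact_force: [0.1, -0.6, -1.0]
finger_gap: 0.0213
```

Request:
{"fn": "jog_arm", "kwargs": {"moves": [{"x": 0, "y": 0, "z": -0.01, "twist": 0}, {"x": 0, "y": 0, "z": -0.015, "twist": 0}, {"x": 0, "y": 0, "z": -0.015, "twist": 0}, {"x": 0, "y": 0, "z": -0.015, "twist": 0}]}}

```text
clock: 21.75
tool_pos: [0.4843, -0.2876, 0.0832]
eef_rot: [[0.001, 0.731, 0.683], [-0.0, 0.683, -0.731], [-1.0, 0.001, 0.001]]
contact_force: [-0.9, 0.3, -1.9]
finger_gap: 0.0216
```

Next I lower the tamper onto the pad, watching the force.

Request:
{"fn": "jog_arm", "kwargs": {"moves": [{"x": 0, "y": 0, "z": -0.008, "twist": 0}, {"x": 0, "y": 0, "z": -0.014, "twist": 0}, {"x": 0, "y": 0, "z": -0.016, "twist": 0}, {"x": 0, "y": 0, "z": -0.016, "twist": 0}]}}

```text
clock: 22.15
tool_pos: [0.4835, -0.2876, 0.0659]
eef_rot: [[-0.001, 0.731, 0.682], [0.0, 0.682, -0.731], [-1.0, -0.0, -0.001]]
contact_force: [0.5, -0.9, -2.1]
finger_gap: 0.0217
```

Request:
{"fn": "jog_arm", "kwargs": {"moves": [{"x": 0, "y": 0, "z": -0.001, "twist": 0}, {"x": 0, "y": 0, "z": -0.001, "twist": 0}]}}

```text
clock: 22.35
tool_pos: [0.4838, -0.2876, 0.0653]
eef_rot: [[-0.0, 0.731, 0.682], [-0.0, 0.682, -0.731], [-1.0, -0.0, -0.0]]
contact_force: [-0.1, 0.2, -2.8]
finger_gap: 0.0217
```

Request:
{"fn": "jog_arm", "kwargs": {"moves": [{"x": 0, "y": 0, "z": -0.001, "twist": 0}, {"x": 0, "y": 0, "z": -0.001, "twist": 0}]}}

```text
clock: 22.55
tool_pos: [0.4839, -0.2877, 0.0649]
eef_rot: [[0.001, 0.731, 0.682], [0.0, 0.682, -0.731], [-1.0, 0.001, 0.0]]
contact_force: [-2.7, 2.3, 10.4]
finger_gap: 0.0215
```

Pad contact came at TCP z = 0.065, the same height as when I gripped it. I ease up 0.4 mm and release.

Request:
{"fn": "jog_arm", "kwargs": {"moves": [{"x": 0, "y": 0, "z": 0.0005, "twist": 0}, {"x": 0, "y": 0, "z": 0.0005, "twist": 0}]}}

```text
clock: 22.75
tool_pos: [0.4838, -0.2876, 0.0649]
eef_rot: [[0.0, 0.731, 0.682], [-0.0, 0.682, -0.731], [-1.0, 0.0, 0.0]]
contact_force: [-0.6, 0.6, 1.8]
finger_gap: 0.0218
```

Request:
{"fn": "jog_arm", "kwargs": {"moves": [{"x": 0, "y": 0, "z": 0, "twist": 0}, {"x": 0, "y": 0, "z": 0, "twist": 0}, {"x": 0, "y": 0, "z": 0, "twist": 0}, {"x": 0, "y": 0, "z": 0, "twist": 0}, {"x": 0, "y": 0, "z": 0, "twist": 0}], "claw": 70}}

```text
clock: 23.25
tool_pos: [0.4837, -0.2876, 0.0647]
eef_rot: [[-0.0, 0.731, 0.682], [0.0, 0.682, -0.731], [-1.0, -0.0, -0.0]]
contact_force: [0.1, 0.3, 0.2]
finger_gap: 0.0581
```

Request:
{"fn": "jog_arm", "kwargs": {"moves": [{"x": 0, "y": 0, "z": 0.01, "twist": 0}, {"x": 0, "y": 0, "z": 0.03, "twist": 0}, {"x": 0, "y": 0, "z": 0.06, "twist": 0}, {"x": 0, "y": 0, "z": 0.1, "twist": 0}, {"x": 0, "y": 0, "z": 0.14, "twist": 0}]}}

```text
clock: 23.75
tool_pos: [0.4832, -0.2877, 0.2067]
eef_rot: [[-0.0, 0.732, 0.682], [-0.0, 0.682, -0.732], [-1.0, -0.0, -0.0]]
contact_force: [0.5, 1.2, -0.3]
finger_gap: 0.0657
```

Request:
{"fn": "jog_arm", "kwargs": {"moves": [{"x": -0.02, "y": 0, "z": 0.03, "twist": 0}, {"x": -0.04, "y": 0, "z": 0.05, "twist": 0}, {"x": -0.06, "y": 0, "z": 0.05, "twist": 0}, {"x": -0.06, "y": 0, "z": 0.05, "twist": 0}, {"x": -0.06, "y": 0, "z": 0.05, "twist": 0}]}}

```text
clock: 24.25
tool_pos: [0.424, -0.2874, 0.2552]
eef_rot: [[0.001, 0.731, 0.682], [0.001, 0.682, -0.731], [-1.0, 0.001, 0.0]]
contact_force: [-0.0, 0.2, -0.8]
finger_gap: 0.0657
```

```bash
python3 - <<'E'
from h import *
s=sense();print(s['tool_pos'],s['contact_force'],s['finger_gap'],s['clock'])
save('scene','scene9');save('top','top9');crop('scene9',150,90,330,225,4,'l1');crop('top9',250,190,400,290,5,'l2')
E
```

```text
[ 0.42396428 -0.28737503  0.25522994] [-0.01262098  0.22026949 -0.82031466] 0.06573751496941169 24.25
```

View pics/l1.png

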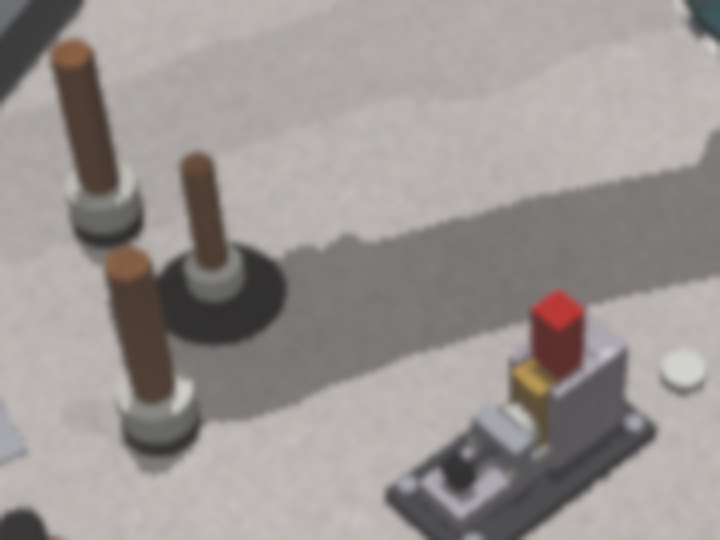

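View pics/l2.png

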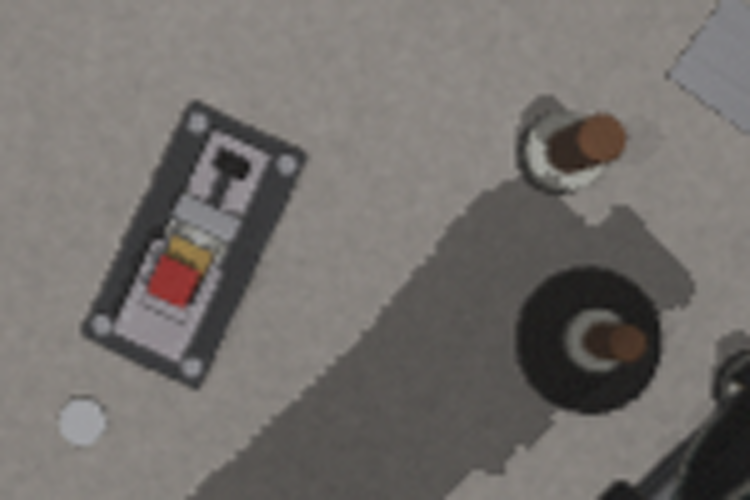

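```bash
python3 -c "
from station import finish_job;print(finish_job())"
```

```text
the job is handed in; nothing more can be done
None
```

The job is handed in at about 24 s of the 72 s allowed. The pellet is clamped as far as I could check, but one tap was harder than the task asked for.

**What I did:** I set the red wedge in the slot with its toe about 18 mm below the mouth and let go. I then drove it in about 32 mm over three taps, lifting the tamper clear each time. A fourth, confirming tap of about 15 N no longer moved it. After that I stood the tamper back on its pad.

**Last checks:** The final pictures show:
- the wedge upright and deep in the slot, with the jaw closed up to the pellet;
- the small tamper upright, within a few millimetres of the pad's centre;
- the clamp, spare pellet and both larger tampers where they were, with the gripper clear of everything.

**What went wrong or could not be checked:**
- **Hard tap:** The third tap hit the wedge's stop within one 2 mm step, and the force reached about 42 N. That is under the 60 N hit limit but well above the 6–17 N recommended, so it was not a light tap. It may also have brought the pellet squeeze near its 50 N limit.
- **Squeeze on the pellet:** I could not measure it directly. The jam is inferred only from the wedge no longer moving.
- **Camera offset:** The two cameras disagreed by about 3–4 mm. I averaged them, and the grasps and the fit in the slot agreed with the average to within about 1 mm.
- **Refused calls:** Two early move calls were refused for their format and had no effect.

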